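# Pack the block plane into its box

## Robot

A 6-joint arm with a two-finger parallel gripper is mounted at the origin on the work surface. World frame = base frame: x ahead of the robot, y to its left, z up, the work surface at z = 0. Lengths are in m, angles in degrees, forces in N, time in s.
With the tool pointing down it reaches from about 0.35 to 0.875 m from the base axis. Payload 4.2 kg.
Tool frame: the origin (TCP) lies between the finger pads; the fingertips stand 25 mm ahead of it and the grasp point (between the pads) lies 6 mm ahead of it (r.tips_ahead is the distance from the TCP to the fingertips, in m); z points along the fingers, y is the direction in which the jaws open and shut (so a half turn about z gives the same grasp; the last joint's range is limited). The gripper opens to 87 mm and grips with 3 to 60 N. Pads are 19 mm wide; open, the fingers measure 117 mm over their backs; the gripper's body (75 mm by 190 mm) begins 51 mm behind the grasp point.
Start: joints at [81.853, 22.042, 0.453, 0, -68.411, -14.817], TCP at [0.244, 0.575, 0.248] pointing down, gripper open.
Joint ranges: [-179.83, 179.83], [-69.29, 118.12], [-61.27, 80.66], [-181.25, 117.63], [-171.15, -9.14], [-177.46, 177.46]. Speed limits (degrees/s): [159.86, 159.86, 180, 180, 180, 180].

## Interface

Orientations are given as a 3x3 rotation matrix whose columns are the frame's x, y, z axes.
In Python, from station import r, vision, finish_job gives the robot as it stands.
- The arm moves only by the shell command python3 -m jog 'ROWS'. ROWS is a JSON object of lists of equal length, an entry for each row: "rot": the turn, a rotation vector about the world's x, y, z in degrees, a list of three; "delta_pos": the shift along the world's x, y, z in mm, a list of three; "grip": the opening in per cent of the stroke, from 0 (shut) to 100 (fully open). A call has 1 to 10 rows; each row shifts and turns the commanded pose from where the row before left it; what a row does not reach is not made up. A row lasts 1/12 s, in which the tool goes at most 41.7 mm and 7.16 degrees, less where a joint would pass 70% of its speed; a pose out of reach is approached as far as the arm can. A call with a gripper value outside its range is refused whole. The fingers move at their own pace and stop on an object; the grip force is fixed at half the most. Time passes only in rows, so rows that do not move let the fingers close. It gives the time, the measured TCP pose, the force and the opening at its end, in the units of the state.
- r.sense(): the state, without advancing time (a new reading comes with each control period).
- vision.capture(name): name is "side" or "top" or "wrist"; returns a dict with "frame" (384x512x3 uint8, red, green, blue), "K" (3x3 intrinsics, pixels), "k1" (the pictures are not rectified: a ray, as slopes to the right and down, at radius r is drawn at 1 + k1 r^2 times it, then the intrinsics apply), "xyz" and "orientation" of the camera in the world. Camera axes: x right, y up, looking along -z (the intrinsics and any distortion apply to the point x, -y, -z); pixel columns grow to the right and rows downward; lengths in m; the calibration is good to about 2 mm. A picture is of the moment at which its call begins. There is no depth.
- finish_job(): hands the job in, once; it reports no verdict.
The state is a dict: "time_s": time; "joints": joint angles; "joint_velocities": joint speeds; "effort": joint torques, N m; "tcp_pos": TCP position; "ee_rot": TCP orientation; "wrist_force": force on the tool from outside, world axes, zero at the start; "moment": the same for the moment, N m; "gripper_width": opening from 0.0 (shut) to 1.0 (fully open).
Only numpy, scipy, OpenCV 4.12 (cv2) and the standard library are available. Lean on these libraries where they do the work, as an engineer would, in place of code of your own. Each camera call takes 0.05 s, during which the arm holds its last target. There are 200 camera calls.

## Task

The block plane is going out with the site kit. Take the metal block plane from the sloping rack and lay it sole down in the long compartment of its wooden box, setting it flat on the bed before you let go of it. Then lower the hinged lid gently until the box is fully closed, never letting it drop shut, and leave the wooden plane and the other things on the bench where they are.

Things in the scene. Friction and masses are not known exactly. Their poses are not given: they have to be found in the camera images.
- plane_mid (a point): Metal block plane (dark iron, steel lever cap, brass toe knob), 160 x 48 x 50 mm high, 0.65 kg. Point: mid-length, 24 above the sole; x to the toe, y across, z up from the sole. Grip across y: flat cheeks 48 apart, 32 high over the middle 92 mm, 16 beyond. Starts in either rack bay, sole on the slope, toe uphill along the rack's +x, heel at the ledge.
- rack: Fixed plywood plane rack, 280 wide (y), 215 deep, 150 high. Origin: centre of underside; low front faces its -x, to the robot; yaw varies. Sloping face rises at 0.55 rad (31.5 deg) from 24 high at x=-100 to 147 at x=+100; the ledge at its foot is 18 proud of the slope. A slat 10 x 10 parts the two bays (centres y=-70, +70); outer sides open.
- box: Fixed wooden box, 146 deep (x), 278 long (y), 60 high without lid; walls 9, floor 8. Origin: centre of underside; front faces its -x, to the robot; yaw varies; stands left or right, rack on the other side. A divider 32 high at y=+70..+78 parts the long compartment (y -130..+70, x -64..+64) from a small one with spare irons.
- box_bed (a point): Centre of the long compartment's floor (200 along the box's y, 128 along x), on its upper face, 8 above the bench; axes as the box. The plane belongs here, its length along the box's y, either way round.
- box_lid (a joint): Lid angle, rad: 0 fully closed, grows as it opens, stop at 1.8; starts at 1.5 to 1.75 (about upright). Wooden lid 146 x 278, 29 high, 0.28 kg, hinged at the box's far (+x) top edge. Hinge friction keeps it where left only when steeper than about 1.3 rad; lower down it falls shut by its own weight unless held.
- lid_hinge (a point): Middle of the lid's hinge line: at the box's x=+73, y=0, 60 above the bench. The hinge line runs along the box's y; axes as the box.
- lid_knob (a point): Centre of the black ball knob, 30 dia, on a 12 thick neck, 34 out from the middle of the lid's front edge. Closed: 180 from the hinge line along the box's -x and 14.5 above it (74.5 above the bench); it swings with the lid and points up when the lid is upright. Pinched on its two sides along the box's y, it can pivot between the fingers.
- kanna: Wooden-bodied plane in the other bay of the rack: block 160 x 62 x 27, a steel iron standing out of it; leave alone. Origin: centre of its sole.
- mallet: Wooden joiner's mallet lying far to the left (+y), 280 long, 60 high; leave alone. Origin: on the bench under the handle; x along it to the head.
- square: Try square lying far to the right (-y): wooden stock 130 x 22 x 16, steel blade 150 long; leave alone. Origin: under the middle of the stock.
- tape: Black tape measure, 70 x 36 x 66 high, standing near the robot between rack and box; leave alone. Origin: centre of underside.
- glue: White glue bottle, 60 dia, 170 high, standing behind rack and box near the middle; leave alone. Origin: centre of underside.
- sanding_block: Cork sanding block, 120 x 65 x 32, lying between rack and box; leave alone. Origin: centre of underside.
- offcut: Wooden offcut, 180 x 55 x 28, lying behind on the right; leave alone. Origin: centre of underside.
Mind the look-alikes: they are no part of the job. What is shaped like the part that bears plane_mid but blue or purple is not meant.

How it is judged (in metres and radians):
On the way:
1. the block plane rests flat on its sole on the bed of the long compartment while the fingers still hold it (x of plane_mid in the frame of box between -0.048 and 0.048 m and y of plane_mid in the frame of box between -0.06 and 0 m and z of plane_mid in the frame of box between 0.026 and 0.037 m and angle between plane_mid's own z axis and vertical below 0.06 rad and contact force between plane and the fingers above 1 N and contact force between plane and box above 0.5 N), for 0.1 s.
At the end, for the whole second after the job is handed in: the block plane lies at rest flat on its sole (within 0.06 rad, on the floor within 5 mm) inside the long compartment, and the lid is fully closed (hinge below 0.03 rad, front edge within about 4 mm) and still (x of plane_mid in the frame of box between -0.048 and 0.048 m and y of plane_mid in the frame of box between -0.06 and 0 m and z of plane_mid in the frame of box between 0.026 and 0.037 m and angle between plane_mid's own z axis and vertical below 0.06 rad and value of joint box_lid below 0.03 rad and velocity of joint box_lid between -0.05 and 0.05 rad/s and linear speed of plane below 0.02 m/s); the robot touches nothing.
It fails at once if the lid drops or is slammed shut (closing faster than 3.5 rad/s, about 0.5 m/s at its front edge) (velocity of joint box_lid below -3.5 rad/s).
It fails at once if the wooden plane is shifted by more than 30 mm (distance of kanna from where it was at the start of the episode above 0.03 m).
It fails at once if another thing on the bench (mallet, square, tape, glue, sanding block, offcut) is shifted by more than 30 mm (distance of any of mallet, square, tape, glue, sanding_block, offcut from where it was at the start of the episode above 0.03 m).
It also fails if it takes over 64 s, if anything falls off the work surface, if the arm or the gripper's body presses on something with over 40 N, if the wrist force passes 120 N, or if a joint passes its speed limit or range.

## Working session

There is one attempt and no reset: what is moved stays moved. The work goes in short steps, Python scripts to look and compute and a shell command to move; the robot and the scene stay as the last step left them, time stands still between calls to the robot, and variables do not carry over. Pictures are saved under pics/ and viewed, about 8 in all and at most 12, crops included, and the job is handed in when it is done.

```bash
ls; mkdir -p pics
cat > h.py <<'E'
import numpy as np, cv2
from station import r, vision
def cap(n,f=None):
    c=vision.capture(n)
    if f: cv2.imwrite('pics/'+f,c['frame'][:,:,::-1])
    return c
def ray(c,u,v):
    K=np.array(c['K']);d=np.array([(u-K[0,2])/K[0,0],(v-K[1,2])/K[1,1]])
    s=d.copy()
    for _ in range(20): s=d/(1+c['k1']*(s@s))
    w=np.array(c['orientation'])@np.array([s[0],-s[1],-1.]);return np.array(c['xyz']),w/np.linalg.norm(w)
def onz(c,u,v,z):
    o,d=ray(c,u,v);return o+d*(z-o[2])/d[2]
def tri(c1,p1,c2,p2):
    o1,d1=ray(c1,*p1);o2,d2=ray(c2,*p2)
    t=np.linalg.lstsq(np.c_[d1,-d2],o2-o1,rcond=None)[0]
    a=o1+d1*t[0];b=o2+d2*t[1];return (a+b)/2,np.linalg.norm(a-b)
def proj(c,P):
    K=np.array(c['K']);q=np.array(c['orientation']).T@(np.array(P)-np.array(c['xyz']))
    s=np.array([q[0],-q[1]])/-q[2];s=s*(1+c['k1']*(s@s));return K[0,0]*s[0]+K[0,2],K[1,1]*s[1]+K[1,2]
E
python3 - <<'E'
from h import *
import pickle
D={n:cap(n,n+'0.png') for n in ('side','top','wrist')}
pickle.dump(D,open('c0.pkl','wb'))
for n in D: print(n,D[n]['xyz'],D[n]['k1'],np.round(D[n]['K'],1).tolist(),np.round(D[n]['orientation'],2).tolist())
im=np.vstack([D['top']['frame']]);cv2.imwrite('pics/top0b.png',cv2.resize(im,(800,600),interpolation=3)[:,:,::-1])
cv2.imwrite('pics/side0b.png',cv2.resize(D['side']['frame'],(800,600),interpolation=3)[:,:,::-1])
s=r.sense();print(s)
E
```

```text
pics
side [ 0.19899201 -1.26356401  0.98205069] -0.15856169328088515 [[431.6, 0.0, 250.8], [0.0, 431.6, 190.3], [0.0, 0.0, 1.0]] [[0.98, 0.12, -0.18], [-0.22, 0.56, -0.8], [0.0, 0.82, 0.57]]
top [0.32249623 0.01618124 1.86959788] -0.20158693803744002 [[481.3, 0.0, 258.3], [0.0, 481.3, 194.1], [0.0, 0.0, 1.0]] [[-0.03, 0.99, -0.1], [-1.0, -0.03, 0.01], [0.01, 0.1, 0.99]]
wrist [0.31428435 0.54525829 0.38387822] 0.01730870268724026 [[277.9, 0.0, 261.3], [0.0, 277.9, 194.7], [0.0, 0.0, 1.0]] [[-0.39, 0.88, 0.26], [-0.92, -0.38, -0.11], [0.0, -0.28, 0.96]]
{'time_s': 0.15, 'joints': array([ 8.18530079e+01,  2.20804190e+01,  3.96958927e-01, -2.10849861e-02,
       -6.84085908e+01, -1.48163527e+01]), 'joint_velocities': array([-0.01612184, -0.2315993 ,  0.10474934,  0.14773036,  0.02145511,
       -0.09165114]), 'effort': array([-1.79686940e-04, -3.91053557e+01,  1.87586796e+01,  4.22238484e+00,
        1.23702738e-02, -1.37610059e-04]), 'tcp_pos': array([0.24366249, 0.57510331, 0.24670632]), 'ee_rot': array([[ 9.20701711e-01, -3.90266626e-01, -5.66398596e-04],
       [-3.90267029e-01, -9.20700423e-01, -1.54186135e-03],
       [ 8.02536014e-05,  1.64064108e-03, -9.99998651e-01]]), 'wrist_force': array([ 0.28024394, -0.58294271, -0.40197972]), 'moment': array([-0.01316094,  0.01186035, -0.03186255]), 'gripper_width': 0.9971423570013868}
```

View pics/top0b.png

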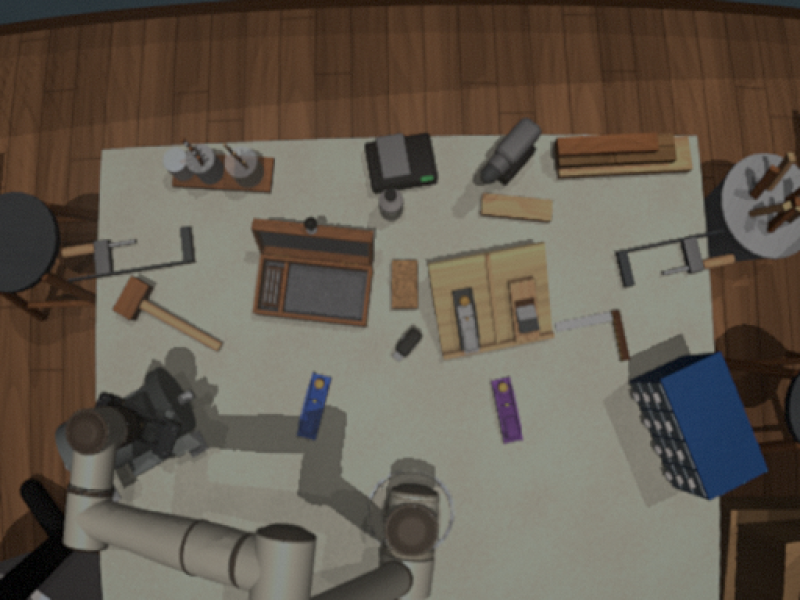

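View pics/side0b.png

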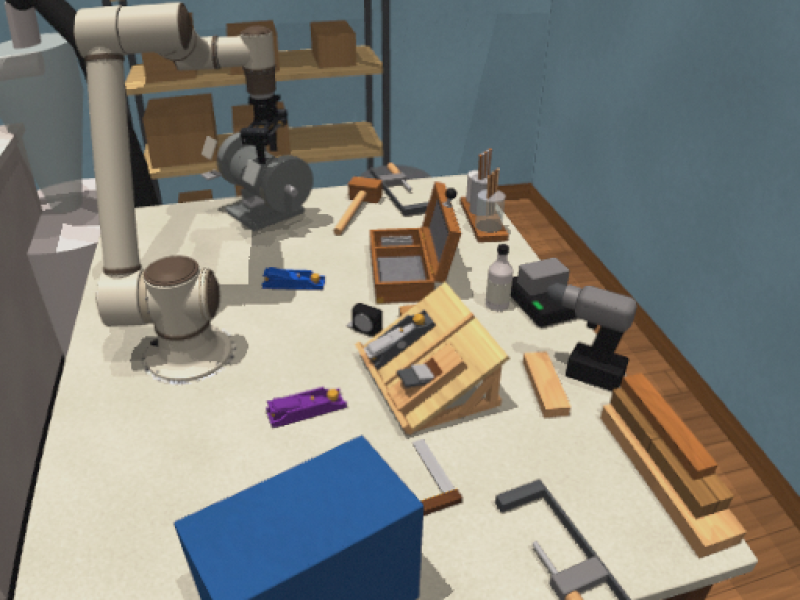

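Top view (800x600 picture): the look-alikes are the blue plane (315,405), the purple plane (506,408) and the wooden kanna in the right bay (526,308). I choose the grey iron plane with the brass knob in the left bay (466,320). The box is on the left (312,275) with its lid upright and its knob at (311,224). Next, a close crop to check the choice and read corner pixels.

Run:
```python
import pickle
from h import *
D=pickle.load(open('c0.pkl','rb'))
t=D['top']['frame'][135:235,155:360]  # x 155..360,y135..235
a=cv2.resize(t,None,fx=3.9,fy=3.9,interpolation=cv2.INTER_CUBIC)
for i in range(155,360,20): cv2.putText(a,str(i),(int((i-155)*3.9),8),0,.3,(255,255,0));cv2.line(a,(int((i-155+.5)*3.9),10),(int((i-155+.5)*3.9),16),(255,255,0))
for i in range(140,235,10): cv2.putText(a,str(i),(0,int((i-135)*3.9)+4),0,.3,(255,255,0))
cv2.imwrite('pics/tc.png',a[:,:,::-1])
```

```text
(no output)
```

View pics/tc.png

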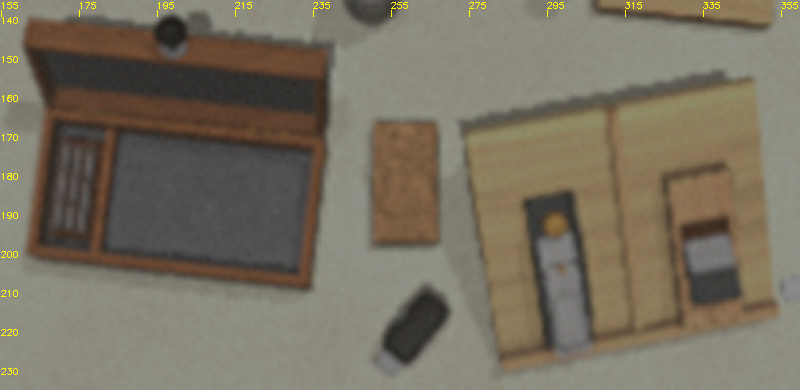

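The crop confirms the grey iron plane: brass knob at crop (554,222), heel at (572,350), left bay. The kanna is on the right, and the box corners are readable. Now computing poses.

Run:
```python
import pickle
from h import *
np.set_printoptions(precision=4,suppress=True)
D=pickle.load(open('c0.pkl','rb'));c=D['top']
P=lambda x,y,z:onz(c,155+x/3.9-.37,135+y/3.9-.37,z)
fl,fr=P(28,254,.06),P(311,288,.06)
il,ir,jl,jr=P(112,250,.008),P(300,271,.008),P(115,130,.06),P(312,146,.06)
print('box front',fl,fr,np.linalg.norm(fl-fr)); 
e=fl-fr;yb=np.degrees(np.arctan2(e[1],e[0]))-90
y=e/np.linalg.norm(e);x=np.array([y[1],-y[0],0]);print('box yaw',yb,'origin',(fl+fr)/2+.073*x, 'back inner',jl,jr)
hl,hr=P(468,133,.147),P(753,80,.147); gl,gr=P(501,370,.045),P(778,315,.045)
for a,b in((hl,hr),(gl,gr)):
    e=a-b;print('rack',a,b,np.linalg.norm(e),np.degrees(np.arctan2(e[1],e[0]))-90)
e=hl-hr;y=e/np.linalg.norm(e);x=np.array([y[1],-y[0],0]);print('origin high',(hl+hr)/2-.1*x)
# knob of plane, rim
print('knob',P(172,33,.24),'planeknob~',P(554,222,.14))
np.set_printoptions(precision=1)
for n in('side',): 
  o=(hl+hr)/2-.1*x; o[2]=0
  for q in((100,140,147),(100,-140,147),(-100,140,24),(-100,-140,24)):
    print(n,np.array(proj(D[n],o+q[0]/1e3*x+q[1]/1e3*y+[0,0,q[2]/1e3]))*800/512)
```

```text
box front [0.4998 0.3675 0.06  ] [0.4597 0.0918 0.06  ] 0.27863156361305114
box yaw -8.284039410487921 origin [0.552  0.2191 0.06  ] back inner [0.6196 0.2807 0.06  ] [0.5983 0.0878 0.06  ]
rack [ 0.5935 -0.0607  0.147 ] [ 0.6375 -0.3305  0.147 ] 0.27336943774522443 9.275105121436056
rack [ 0.376  -0.0903  0.045 ] [ 0.4216 -0.3648  0.045 ] 0.27825205068510733 9.43867412212856
origin high [ 0.5168 -0.2117  0.147 ]
knob [0.6757 0.2029 0.24  ] planeknob~ [ 0.509  -0.1384  0.14  ]
side [446.2 281.4]
side [508.5 355.4]
side [363.7 344.9]
side [412.6 428.4]
```

Plan: approach perpendicular to the slope with the jaws along rack y. The first transfer turns the tool in yaw; the second tilts it.

```bash
python3 -m jog '{"delta_pos":[[8,-36,4],[8,-36,4],[8,-36,4],[8,-36,4],[8,-36,4],[8,-36,4],[8,-36,4],[8,-36,4],[8,-36,4],[8,-36,4]],"rot":[[0,0,3.2],[0,0,3.2],[0,0,3.2],[0,0,3.2],[0,0,3.2],[0,0,3.2],[0,0,3.2],[0,0,3.2],[0,0,3.2],[0,0,3.2]],"grip":[100,100,100,100,100,100,100,100,100,90]}'; python3 -m jog '{"delta_pos":[[8,-37,-3],[8,-37,-3],[8,-37,-3],[8,-37,-3],[8,-37,-3],[8,-37,-3],[8,-37,-3],[8,-37,-3],[8,-37,-3],[8,-37,-3]],"rot":[[0.5,-3.1,0],[0.5,-3.1,0],[0.5,-3.1,0],[0.5,-3.1,0],[0.5,-3.1,0],[0.5,-3.1,0],[0.5,-3.1,0],[0.5,-3.1,0],[0.5,-3.1,0],[0.5,-3.1,0]],"grip":[90,90,90,90,90,90,90,90,90,90]}'
python3 - <<'E'
from h import *
import pickle
s=r.sense();print(s['tcp_pos'],s['ee_rot'].round(3).tolist(),s['joints'].round(1))
c=cap('wrist');pickle.dump(c,open('w1.pkl','wb'));cv2.imwrite('pics/w1.png',cv2.resize(c['frame'],(800,600),interpolation=2)[:,:,::-1])
E
```

```text
time_s: 0.98
tcp_pos: [0.3235, 0.2135, 0.2877]
ee_rot: [[0.987, 0.161, -0.0], [0.161, -0.987, 0.0], [-0.0, -0.0, -1.0]]
wrist_force: [0.8, -0.3, -0.1]
gripper_width: 0.974
time_s: 1.82
tcp_pos: [0.3983, -0.1347, 0.2586]
ee_rot: [[0.859, 0.158, 0.487], [0.135, -0.987, 0.082], [0.493, -0.005, -0.87]]
wrist_force: [0.1, -0.1, -1.5]
gripper_width: 0.9
[ 0.39832751 -0.13465258  0.25858416] [[0.859, 0.158, 0.487], [0.135, -0.987, 0.082], [0.493, -0.005, -0.87]] [ 1.000e-01 -1.060e+01 -3.760e+01 -8.400e+00 -3.400e+01  1.047e+02]
```

View pics/w1.png

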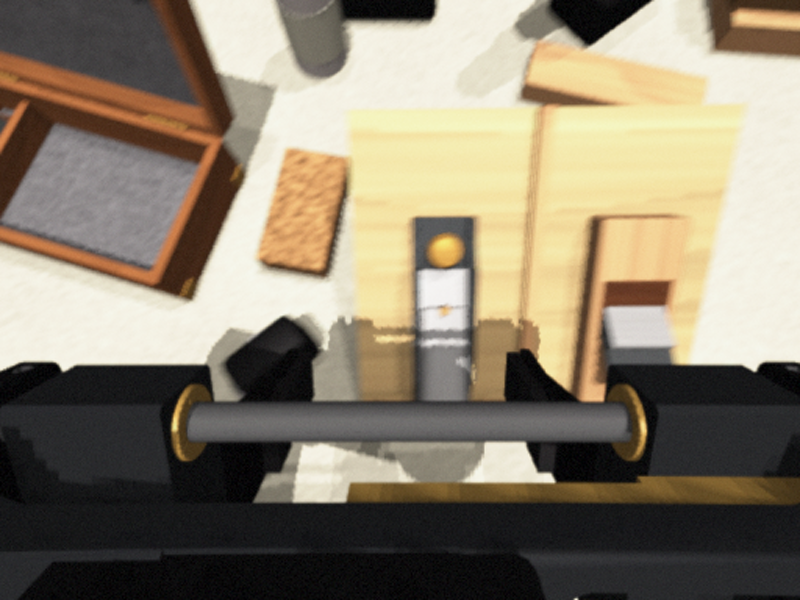

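The wrist view (800x600) shows the plane's toe edge from (414,217) to (474,217), its brass knob at (446,250), and the rack's high edge from (349,109) to (743,104). Casting rays onto planes parallel to the slope.

Run:
```python
from h import *
import pickle
np.set_printoptions(precision=4,suppress=True)
c=pickle.load(open('w1.pkl','rb'))
f=512/800
def onp(u,v,p0,n):
    o,d=ray(c,u*f-.2,v*f-.2);return o+d*((p0-o)@n)/(d@n)
yaw=np.radians(9.35);X=np.array([np.cos(yaw),np.sin(yaw),0]);Y=np.array([-X[1],X[0],0]);Z=np.array([0,0,1.])
O=np.array([.517,-.212,0]);a=.55;N=-np.sin(a)*X+np.cos(a)*Z;S=np.cos(a)*X+np.sin(a)*Z
L=O-.1*X+.024*Z
def rep(n,u,v,h):
    p=onp(u,v,L+h*N,N);q=p-L;print(n,p,'s,y',q@S,q@Y);return p
a1=rep('highL',349,109,0);a2=rep('highR',743,104,0);e=a1-a2;print(np.linalg.norm(e),np.degrees(np.arctan2(e[1],e[0]))-90)
rep('toeL',414,217,.016);rep('toeR',474,217,.016);rep('knob',446,250,.04)
rep('cheekL mid',415,330,.032);rep('cheekR mid',472,330,.032)
rep('slat',536,200,.01); rep('slat',541,110,.01);rep('slat',543,110,.01)
```

```text
highL [ 0.5943 -0.0599  0.1472] s,y 0.23574214473731403 0.13752346086480982
highR [ 0.6393 -0.3325  0.1473] s,y 0.23586633064483703 -0.1387198380465255
0.2762433268253859 9.37195887339172
toeL [ 0.5314 -0.1166  0.1223] s,y 0.16192196098551143 0.09175419435375573
toeR [ 0.5382 -0.1598  0.1221] s,y 0.1616263713521464 0.04805161723472305
knob [ 0.5059 -0.143   0.1324] s,y 0.14215117434131064 0.06992964799576717
cheekL mid [ 0.4541 -0.1298  0.093 ] s,y 0.07982824887976367 0.09136492223103469
cheekR mid [ 0.4609 -0.1721  0.0929] s,y 0.07959805586767021 0.04846343712980665
slat [ 0.5582 -0.2028  0.1229] s,y 0.17282964786736807 0.0023678150512254567
slat [ 0.6085 -0.1926  0.1543] s,y 0.2330092447350623 0.004244024680473336
slat [ 0.6087 -0.194   0.1543] s,y 0.2329941523399109 0.0028743156691474377
```

```bash
cat > pl.py <<'E'
from h import *
from scipy.spatial.transform import Rotation as R
np.set_printoptions(precision=4,suppress=True)
yaw=np.radians(9.37);X=np.array([np.cos(yaw),np.sin(yaw),0]);Y=np.array([-X[1],X[0],0]);Z=np.array([0,0,1.])
O=np.array([.517,-.212,0]);a=.55;N=-np.sin(a)*X+np.cos(a)*Z;S=np.cos(a)*X+np.sin(a)*Z
L=O-.1*X+.024*Z
M=L+.0815*S+.07*Y+.024*N
G=np.c_[S,-Y,-N]
def rel(T,Rg):
    s=r.sense();print('tcp',s['tcp_pos'],'dmm',(np.array(T)-s['tcp_pos'])*1e3,'rotvec',R.from_matrix(Rg@s['ee_rot'].T).as_rotvec(degrees=True),'F',s['wrist_force'],'g',s['gripper_width'],'t',s['time_s'])
E
python3 - <<'E'
from pl import *
print(M,N)
rel(M+.006*N,G); rel(M+.066*N,G)
E
```

```text
[ 0.4631 -0.1499  0.0871] [-0.5157 -0.0851  0.8525]
tcp [ 0.399  -0.1381  0.2581] dmm [  61.068   -12.336  -165.9494] rotvec [ 0.0304 -1.9666  0.5863] F [ 1.6608 -1.7543  0.0528] g 0.8990823417261532 t 1.8667
tcp [ 0.399  -0.1381  0.2581] dmm [  30.1252  -17.4419 -114.7979] rotvec [ 0.0304 -1.9666  0.5863] F [ 1.6608 -1.7543  0.0528] g 0.8990823417261532 t 1.8667
```

```bash
python3 -m jog '{"delta_pos":[[5,-3,-19],[5,-3,-19],[5,-3,-19],[5,-3,-19],[5,-3,-19],[5,-3,-19],[0,0,0],[0,0,0]],"rot":[[0,0,0],[0,0,0],[0,0,0],[0,0,0],[0,0,0],[0,0,0],[0,0,0],[0,0,0]],"grip":[85,85,85,85,85,85,85,85]}'; python3 -c "
from pl import *
rel(M+.006*N,G);print(r.sense()['joints'])"
```

```text
time_s: 2.53
tcp_pos: [0.4292, -0.1507, 0.1442]
ee_rot: [[0.862, 0.159, 0.482], [0.135, -0.987, 0.083], [0.489, -0.006, -0.872]]
wrist_force: [0.5, 1.1, -0.5]
gripper_width: 0.849
tcp [ 0.4292 -0.1507  0.1442] dmm [ 30.8617   0.2866 -51.9812] rotvec [-0.0049 -2.2715  0.2244] F [ 0.5007  1.0725 -0.5232] g 0.8485403100821506 t 2.5333
[ -4.9797   4.3879 -39.1462 -22.1295 -19.3363 123.1949]
```

```bash
python3 -m jog '{"delta_pos":[[5,0,-8.5],[5,0,-8.5],[5,0,-8.5],[5,0,-8.5],[0,0,0]],"rot":[[0,-0.6,0],[0,-0.6,0],[0,-0.6,0],[0,-0.6,0],[0,0,0]],"grip":[85,85,85,85,85]}'; python3 -c "
from pl import *
rel(M+.006*N,G);print(r.sense()['joints'])"
```

```text
time_s: 2.95
tcp_pos: [0.4499, -0.1505, 0.1112]
ee_rot: [[0.839, 0.159, 0.521], [0.135, -0.987, 0.084], [0.528, 0.0, -0.85]]
wrist_force: [0.2, -0.4, 0.9]
gripper_width: 0.845
tcp [ 0.4499 -0.1505  0.1112] dmm [ 10.1381   0.0598 -19.0499] rotvec [-0.0307  0.3245  0.2188] F [ 0.1636 -0.3551  0.8909] g 0.8446225553574811 t 2.95
[ -7.6671   9.8753 -36.3331 -34.294  -15.6843 137.7017]
```

```bash
python3 -m jog '{"delta_pos":[[5,0,-9],[5,0,-9],[0,0,0],[0,0,0],[0,0,0],[0,0,0],[0,0,0],[0,0,0],[0,0,0]],"rot":[[0,0.3,0],[0,0,0],[0,0,0],[0,0,0],[0,0,0],[0,0,0],[0,0,0],[0,0,0],[0,0,0]],"grip":[85,85,85,0,0,0,0,0,0]}'; python3 -c "
from pl import *
rel(M+.006*N,G);print(r.sense()['joints'])"
```

```text
time_s: 3.7
tcp_pos: [0.4593, -0.1496, 0.0934]
ee_rot: [[0.842, 0.16, 0.516], [0.135, -0.987, 0.085], [0.523, -0.002, -0.852]]
wrist_force: [-1.3, 4.3, 5.3]
gripper_width: 0.551
tcp [ 0.4593 -0.1496  0.0934] dmm [ 0.6796 -0.8147 -1.2523] rotvec [-0.1225 -0.0137  0.1638] F [-1.3286  4.3068  5.2808] g 0.5508345501617882 t 3.7
[ -8.3706  12.7849 -34.9415 -37.8951 -15.0623 141.9803]
```

Gripped: the opening is 47.9 mm, matching the 48 mm cheeks. Lifting off along the normal, then up and levelling.

```bash
python3 -m jog '{"delta_pos":[[-2,0,4],[-4,0,7],[-5,-1,9],[-5,-1,9],[-5,-1,9],[-5,0,15],[-5,0,20],[0,5,25],[5,10,25],[5,10,25]],"rot":[[0,0,0],[0,0,0],[0,0,0],[0,0,0],[0,0,0],[0,0,0],[0,0,0],[-0.3,1.8,0],[-0.5,3.1,0],[-0.5,3.1,0]],"grip":[0,0,0,0,0,0,0,0,0,0]}'
python3 -m jog '{"delta_pos":[[5,20,15],[5,20,10],[5,20,0],[5,20,0],[5,20,0],[5,20,0],[5,20,0],[5,20,0],[5,20,0],[0,0,0]],"rot":[[-0.5,3.1,0],[-0.5,3.1,0],[-0.5,3.1,0],[-0.5,3.1,0],[-0.5,3.1,0],[-0.5,3.1,0],[-0.5,3.1,0],[-0.5,3.1,0],[0,0,0],[0,0,0]],"grip":[0,0,0,0,0,0,0,0,0,0]}'
cat > bx.py <<'E'
from pl import *
b=np.radians(-8.28);Xb=np.array([np.cos(b),np.sin(b),0]);Yb=np.array([-Xb[1],Xb[0],0]);OB=np.array([.552,.2191,0])
GB=np.c_[Yb,Xb,-Z]
E
python3 -c "
from bx import *
s=r.sense();print(s['joints'])
T=OB-.01*Xb-.03*Yb;T[2]=.25
rel(T,GB)"
```

```text
time_s: 4.53
tcp_pos: [0.4345, -0.1291, 0.2395]
ee_rot: [[0.91, 0.157, 0.384], [0.145, -0.988, 0.06], [0.388, 0.001, -0.921]]
wrist_force: [1.6, 1.1, -5.9]
gripper_width: 0.552
time_s: 5.37
tcp_pos: [0.4842, 0.0539, 0.2637]
ee_rot: [[0.986, 0.161, -0.032], [0.161, -0.987, -0.005], [-0.032, -0.0, -0.999]]
wrist_force: [0.9, -0.5, -5.4]
gripper_width: 0.547
[ 25.1873   8.7021 -15.4488  -0.5484 -67.6098  74.2982]
tcp [0.4842 0.0539 0.2637] dmm [ 53.5992 136.9732 -13.707 ] rotvec [ 1.3936 -1.3773 72.4447] F [ 0.8796 -0.4891 -5.4158] g 0.5469654236901158 t 5.3667
```

```bash
python3 -m jog '{"delta_pos":[[0,12,0],[0,12,0],[0,12,0],[0,12,0],[0,12,0],[0,12,0],[0,12,0],[0,12,0],[0,12,0],[0,12,0]],"rot":[[0.14,-0.14,6],[0.14,-0.14,6],[0.14,-0.14,6],[0.14,-0.14,6],[0.14,-0.14,6],[0.14,-0.14,6],[0.14,-0.14,6],[0.14,-0.14,6],[0.14,-0.14,6],[0.14,-0.14,6]],"grip":[0,0,0,0,0,0,0,0,0,0]}'
python3 -m jog '{"delta_pos":[[0,8,0],[0,8,0],[0,0,0],[0,0,0]],"rot":[[0,0,6],[0,0,6.4],[0,0,0],[0,0,0]],"grip":[0,0,0,0]}'
python3 - <<'E'
from bx import *
import pickle
s=r.sense();print(s['joints'])
T=OB-.01*Xb-.03*Yb;T[2]=.25
c=cap('wrist');pickle.dump(c,open('w2.pkl','wb'));d=cap('side');pickle.dump(d,open('s2.pkl','wb'))
rel(T,GB)
im=np.hstack([cv2.resize(c['frame'],(480,360),interpolation=3),cv2.resize(d['frame'][90:250,150:330],(320,284),interpolation=2)[:284].copy() if 0 else np.vstack([cv2.resize(d['frame'][90:250,150:310],(320,320),interpolation=2),np.zeros((40,320,3),np.uint8)])])
cv2.imwrite('pics/w2.png',im[:,:,::-1])
E
```

```text
time_s: 6.2
tcp_pos: [0.4822, 0.1707, 0.2642]
ee_rot: [[0.352, 0.936, -0.005], [0.936, -0.352, 0.002], [0.0, -0.005, -1.0]]
wrist_force: [0.3, -0.4, -5.6]
gripper_width: 0.553
time_s: 6.53
tcp_pos: [0.4825, 0.1866, 0.2646]
ee_rot: [[0.149, 0.989, -0.005], [0.989, -0.149, 0.001], [0.001, -0.005, -1.0]]
wrist_force: [0.0, 0.2, -6.1]
gripper_width: 0.549
[ 38.9963  10.9072 -12.6461  -0.2663 -66.6176 132.5245]
tcp [0.4828 0.1864 0.2651] dmm [ 54.9699   4.4379 -15.1361] rotvec [-0.1141 -0.2358  0.2967] F [-0.4641  0.3124 -4.8081] g 0.553814617698796 t 6.6333
```

View pics/w2.png

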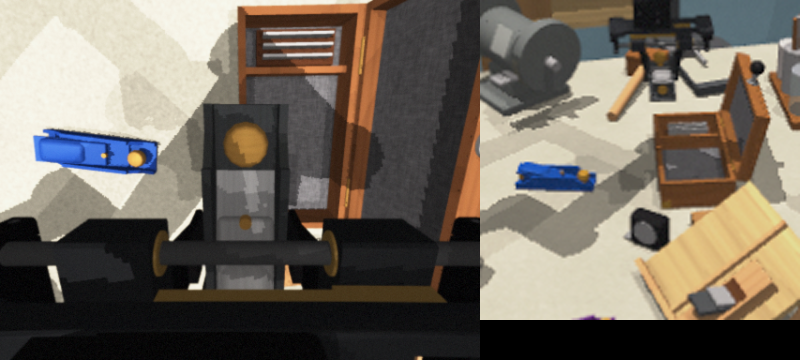

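The wrist and side views show the plane held square in the jaws, toe towards the box's +y. The box's left front corner is at (238,8), the back corner at (371,3), and the back rim runs down to (352,218). I'll check the box pose from these.

Run:
```python
from bx import *
import pickle
c=pickle.load(open('w2.pkl','rb'));f=512/480
def rep(n,u,v,z):
    p=onz(c,u*f-.3,v*f-.3,z);q=p-OB;print(n,p,'box',q@Xb,q@Yb)
rep('FL outer',238,8,.06);rep('BL outer',371,3,.06);rep('rim back low',354,218,.06);rep('inner rim back up',354,60,.06)
rep('inner rim back low',340,215,.06);rep('divider',300,75,.04);rep('divider far',300,67,.04)
t=pickle.load(open('c0.pkl','rb'))
# lid knob by dark blob in side & top
w=t['top'];P=(155+172/3.9-.37,135+33/3.9-.37)
s=t['side'];Q=(451*.64-.2,194*.64-.2)
print(tri(w,P,s,Q))
k,_=tri(w,P,s,Q);q=k-OB-.073*Xb-[0,0,.06];print('knob rel hinge',q@Xb,q@Yb,q[2],'theta',np.pi-np.arctan2(q[2],q@Xb)+np.arctan2(14.5,180))
```

```text
FL outer [0.5008 0.3702 0.06  ] box -0.0724035911938264 0.14211582986230836
BL outer [0.6495 0.3517 0.06  ] box 0.07734667790000957 0.14525267841360473
rim back low [0.6224 0.0905 0.06  ] box 0.08818079716405312 -0.11715207057596079
inner rim back up [0.6291 0.296  0.06  ] box 0.06526726878757388 0.08717974420039082
inner rim back low [0.6032 0.0979 0.06  ] box 0.06810776691914626 -0.11255655612230277
divider [0.5683 0.291  0.04  ] box 0.005777141061460843 0.07345127561017553
divider far [0.5691 0.3004 0.04  ] box 0.005247563305759765 0.08288753088412038
(array([0.6778, 0.2039, 0.231 ]), np.float64(0.00022709645598587887))
knob rel hinge 0.053646229307235324 0.003100275782087541 0.1709770316063019 theta 1.9552132010850334
```

Box estimate shifted about 3 mm in y. Lid near 1.75. Moving over the bed and descending.

```bash
sed -i 's/^GB/OB=OB+.003*Yb+.001*Xb\nGB/' bx.py; python3 -m jog '{"delta_pos":[[13,2,0],[13,2,0],[13,2,0],[13,2,-5],[0,0,-25],[0,0,-25],[0,0,-25],[0,0,-25],[0,0,-15],[0,0,0]],"rot":[[0,0,0.3],[-0.1,-0.2,0],[0,0,0],[0,0,0],[0,0,0],[0,0,0],[0,0,0],[0,0,0],[0,0,0],[0,0,0]],"grip":[0,0,0,0,0,0,0,0,0,0]}'
python3 - <<'E'
from bx import *
T=OB-.014*Xb-.03*Yb;T[2]=.0394
rel(T,GB)
E
```

```text
time_s: 7.47
tcp_pos: [0.5328, 0.1931, 0.1415]
ee_rot: [[0.144, 0.989, -0.008], [0.99, -0.144, -0.004], [-0.005, -0.007, -1.0]]
wrist_force: [-0.6, -0.2, -6.1]
gripper_width: 0.548
tcp [0.5328 0.1931 0.1415] dmm [   2.44      1.1471 -102.1015] rotvec [ 0.201  -0.4417  0.0245] F [-0.6357 -0.2478 -6.0587] g 0.5479474676942693 t 7.4667
```

```bash
python3 -m jog '{"delta_pos":[[1,1,-20],[1,0,-20],[0,0,-20],[0,0,-15],[0,0,-10],[0,0,-5],[0,0,-4],[0,0,0],[0,0,0]],"rot":[[0.2,-0.4,0],[0,0,0],[0,0,0],[0,0,0],[0,0,0],[0,0,0],[0,0,0],[0,0,0],[0,0,0]],"grip":[0,0,0,0,0,0,0,0,0]}'
python3 - <<'E'
from bx import *
T=OB-.014*Xb-.03*Yb;T[2]=.0394
rel(T,GB)
E
```

```text
time_s: 8.22
tcp_pos: [0.538, 0.1967, 0.0527]
ee_rot: [[0.141, 0.99, 0.009], [0.99, -0.141, 0.006], [0.007, 0.008, -1.0]]
wrist_force: [-0.1, -0.3, -5.3]
gripper_width: 0.55
tcp [0.538  0.1967 0.0527] dmm [ -2.8026  -2.4256 -13.3465] rotvec [-0.3201  0.5313 -0.1754] F [-0.0796 -0.2713 -5.3285] g 0.549721778082769 t 8.2167
```

```bash
python3 -m jog '{"delta_pos":[[-1,-1,-4],[-1,-1,-3],[0,0,-2],[0,0,-2],[0,0,0],[0,0,0]],"rot":[[-0.2,0.4,0],[0,0,0],[0,0,0],[0,0,0],[0,0,0],[0,0,0]],"grip":[0,0,0,0,0,0]}'
python3 - <<'E'
from bx import *
T=OB-.014*Xb-.03*Yb;T[2]=.0394
rel(T,GB)
E
```

```text
time_s: 8.72
tcp_pos: [0.5354, 0.1943, 0.0407]
ee_rot: [[0.141, 0.99, 0.001], [0.99, -0.141, 0.001], [0.001, 0.0, -1.0]]
wrist_force: [-1.1, -0.6, -6.1]
gripper_width: 0.552
tcp [0.5354 0.1943 0.0407] dmm [-0.1109 -0.0771 -1.2788] rotvec [-0.0646  0.0331 -0.1766] F [-1.1474 -0.577  -6.0854] g 0.5516732584558596 t 8.7167
```

```bash
python3 -m jog '{"delta_pos":[[0,0,-1],[0,0,-1],[0,0,-1],[0,0,0],[0,0,0]],"rot":[[0,0,0],[0,0,0],[0,0,0],[0,0,0],[0,0,0]],"grip":[0,0,0,0,0]}'
```

```text
time_s: 9.13
tcp_pos: [0.5356, 0.1945, 0.0392]
ee_rot: [[0.141, 0.99, 0.001], [0.99, -0.141, 0.001], [0.002, 0.001, -1.0]]
wrist_force: [-3.7, 0.3, 6.3]
gripper_width: 0.551
```

On the bed: the wrist force went from −6 to +6 N, so about 12 N of contact, gripped and level. Hold 0.3 s, release and rise.

```bash
python3 -m jog '{"delta_pos":[[0,0,0],[0,0,0],[0,0,0],[0,0,0],[0,0,0],[0,0,0],[0,0,0],[0,0,0],[0,0,0]],"rot":[[0,0,0],[0,0,0],[0,0,0],[0,0,0],[0,0,0],[0,0,0],[0,0,0],[0,0,0],[0,0,0]],"grip":[0,0,0,0,67,67,67,67,67]}'
python3 -m jog '{"delta_pos":[[0,0,8],[0,0,15],[0,0,20],[0,0,25],[0,0,30],[-10,0,30],[-20,0,30],[-25,0,30],[-25,0,15],[0,0,0]],"rot":[[0,0,0],[0,0,0],[0,0,0],[0,0,0],[0,0,0],[0,0,0],[0,0,0],[0,0,0],[0,0,0],[0,0,0]],"grip":[67,67,67,67,67,67,67,67,67,67]}'
python3 - <<'E'
from bx import *
GK=np.c_[Xb,-Yb,-Z]
rel([.45,.2,.3],GK);print(r.sense()['joints'])
E
```

```text
time_s: 9.88
tcp_pos: [0.5356, 0.1944, 0.0378]
ee_rot: [[0.141, 0.99, 0.001], [0.99, -0.141, 0.001], [0.002, 0.001, -1.0]]
wrist_force: [0.2, -0.8, 0.0]
gripper_width: 0.668
time_s: 10.72
tcp_pos: [0.4538, 0.1946, 0.2459]
ee_rot: [[0.139, 0.99, 0.007], [0.99, -0.139, 0.007], [0.008, 0.006, -1.0]]
wrist_force: [0.3, 0.4, -0.3]
gripper_width: 0.67
tcp [0.4538 0.1946 0.2459] dmm [-3.8488  5.3723 54.1279] rotvec [  0.0129   0.6173 -90.2815] F [ 0.3461  0.3879 -0.2506] g 0.6696158962458019 t 10.7167
[ 42.0814   9.0209 -17.9255  -0.0203 -62.4984 129.9302]
```

```bash
python3 -m jog '{"delta_pos":[[0,0,7],[0,0,7],[0,0,7],[0,0,7],[0,0,7],[0,0,7],[0,0,7],[0,0,7],[0,0,7],[0,0,7]],"rot":[[0,0,-7],[0,0,-7],[0,0,-7],[0,0,-7],[0,0,-7],[0,0,-7],[0,0,-7],[0,0,-7],[0,0,-7],[0,0,-7]],"grip":[67,67,67,67,67,67,67,67,67,67]}'
python3 -m jog '{"delta_pos":[[0,0,0],[0,0,0],[0,0,0],[0,0,0],[0,0,0]],"rot":[[0,0.3,-7],[0,0.3,-7],[0,0,-6.2],[0,0,0],[0,0,0]],"grip":[67,67,67,67,67]}'
python3 - <<'E'
from bx import *
import pickle
GK=np.c_[Xb,-Yb,-Z]
c=cap('wrist');pickle.dump(c,open('w3.pkl','wb'));cv2.imwrite('pics/w3.png',cv2.resize(c['frame'],(800,600),interpolation=2)[:,:,::-1])
t=cap('top');s=cap('side');pickle.dump((t,s),open('ts3.pkl','wb'))
rel([.678,.204,.24],GK);print(r.sense()['joints'])
k=OB+.073*Xb+.0464*Xb+(.06+.1745)*Z
print(k,proj(c,k),proj(t,k),proj(s,k))
E
```

```text
time_s: 11.55
tcp_pos: [0.4555, 0.1942, 0.3108]
ee_rot: [[0.98, 0.2, 0.001], [0.2, -0.98, -0.001], [0.001, 0.001, -1.0]]
wrist_force: [-0.1, -0.2, 0.0]
gripper_width: 0.671
time_s: 11.97
tcp_pos: [0.4555, 0.1942, 0.3105]
ee_rot: [[0.99, -0.142, -0.009], [-0.142, -0.99, 0.001], [-0.009, 0.0, -1.0]]
wrist_force: [-0.1, 0.5, 0.4]
gripper_width: 0.67
tcp [0.4554 0.1943 0.3106] dmm [222.6051   9.7376 -70.6418] rotvec [-0.083  -0.5241 -0.0657] F [-0.5564 -0.4878 -0.2575] g 0.6722823825853627 t 12.1167
[ 41.6855   7.0556 -10.6084  -0.4299 -72.6729  40.2295]
[0.6716 0.2047 0.2345] (np.float64(190.30713188788488), np.float64(-133.3398447020622)) (np.float64(198.407266755224), np.float64(144.60229879653272)) (np.float64(286.88428843304536), np.float64(123.21263933217746))
```

View pics/w3.png

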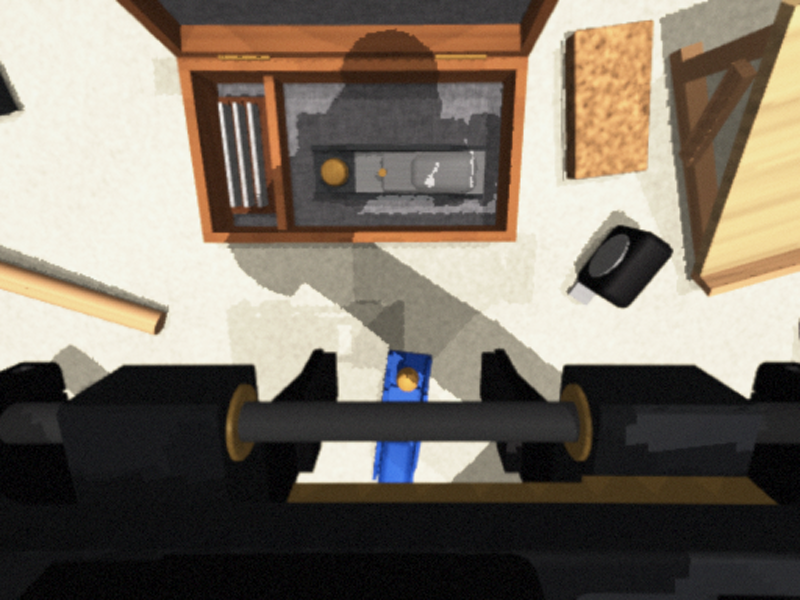

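The plane lies squarely in the long compartment (knob at (334,172), heel at (485,172)). Front box corners are at (207,241) and (517,240). Refining the box pose and the knob by a dark-blob mask in the top and side views.

Run:
```python
from bx import *
import pickle
c=pickle.load(open('w3.pkl','rb'));t,s=pickle.load(open('ts3.pkl','rb'))
f=.64
for n,u,v,z in(('FL',205,241,.06),('FR',517,241,.06),('BL',180,57,.06),('BR',528,57,.06),('planeknob',334,172,.058),('heelmid',485,172,.024)):
    p=onz(c,u*f-.2,v*f-.2,z);q=p-OB;print(n,p,'box',q@Xb,q@Yb)
def blob(c,u0,v0,w=9):
    im=c['frame'].max(2);x0,y0=int(u0)-w,int(v0)-w;a=im[y0:y0+2*w+1,x0:x0+2*w+1]
    m=(a<45).astype(np.uint8);n,l,st,ce=cv2.connectedComponentsWithStats(m);
    for i in range(1,n): print(st[i],ce[i]+[x0,y0])
    print('\n'.join(''.join('%4d'%k for k in row) for row in a)); 
blob(t,199,143);blob(s,288,124)
```

```text
FL [0.5013 0.3704 0.06  ] box -0.07296456024451388 0.1394180337530884
FR [0.4621 0.0958 0.06  ] box -0.0721719493098783 -0.13797758377723357
BL [0.6445 0.3491 0.06  ] box 0.0717914339360905 0.1389987018115427
BR [0.6061 0.0774 0.06  ] box 0.07296104515459131 -0.13546438823034201
planeknob [0.543  0.2462 0.058 ] box -0.013826072074306518 0.022492647492805478
heelmid [0.524  0.1127 0.024 ] box -0.013412263447962827 -0.11236783796471234
[ 5  6  7  7 36] [198.25   142.7778]
 145 143 144 143 144 143 143 143 145 143 143 143 144 144 147 144 145 145 145
 144 146 143 143 144 145 143 141 145 145 143 145 145 142 145 145 145 145 144
 143 143 141 143 142 145 142 145 144 145 145 144 144 144 146 144 145 144 144
 144 144 143 144 145 144 146 145 141 140 143 149 143 137 134 134 134 136 142
 143 143 145 145 143 144 141 131 114 113 127 143 140 117 102 100 101 107 132
 146 145 146 146 146 133 106  77  60  61  76 108 124 102  92  87  86  91 108
 134 138 137 137 129  98  62  39  33  34  40  61  88  95  93  91  89  89 100
  99 101 100 101  89  58  40  39  38  39  35  37  62  88  91  93  94  91  95
  88  88 
[... 1637 characters left out ...]
220 220
  84 102 173 184 181 175  80  21  27  26  20  24  25 206 219 220 212 210 211
  84  99 142 179 182 180 139  61  24  24  26  25 155 216 219 171 163 161 161
  80  79 136 178 184 178 158  95  66  55 111 205 217 220 204 148 123 147 148
  78  66 104 173 183 180 160 103  83 106 207 220 221 205 198 128 125 148 150
  76  59  98 132 155 161 131  91  84 158 217 221 221 202 199 146  94 132 148
  73  54  76 125 155 150 119  89  82  84 213 222 221 202 198 135  87 109 147
  74  72  78 101 156 141 149 135  91  78 154 217 222 221 220 197 136  90 148
  73  72  55  97 138 171 155 104 104 105 154 217 222 221 222 221 141  85 116
  72  71  57  76 133 171 178 175 176 166 161 217 222 221 203 201 195 103  83
```

Run:
```python
from bx import *
import pickle
t,s=pickle.load(open('ts3.pkl','rb'))
k,e=tri(t,(198.3,142.8),s,(288.2,124));q=k-OB-.073*Xb-.06*Z;print(k,e,q@Xb,q@Yb,q[2],'th',np.pi-.0804-np.arctan2(q[2],q@Xb),np.hypot(q@Xb,q[2]))
GK=np.c_[Xb,-Yb,-Z]
rel(k+[0,0,.006],GK)
H=OB+.073*Xb+.06*Z
for th in np.arange(1.75,-.01,-.25):
    print(round(th,2),(H+(-.18*np.cos(th)+.0145*np.sin(th))*Xb+(.18*np.sin(th)+.0145*np.cos(th))*Z)*1e3)
```

```text
[0.6782 0.2057 0.2301] 0.0014385504057991987 0.052838731247739565 0.0019215855458979032 0.17005323976874304 th 1.7916576036254648 0.17807311946421464
tcp [0.4554 0.1943 0.3106] dmm [222.8305  11.4417 -74.5885] rotvec [-0.083  -0.5241 -0.0657] F [-0.5564 -0.4878 -0.2575] g 0.6722823825853627 t 12.1167
1.75 [671.5296 204.7367 234.5329]
1.5 [627.3736 211.1627 240.5748]
1.25 [583.1111 217.6041 235.3894]
1.0 [541.4942 223.6605 219.2992]
0.75 [505.1103 228.9554 193.3045]
0.5 [476.2216 233.1595 159.0215]
0.25 [456.6244 236.0114 118.5819]
0.0 [447.537  237.3339  74.5   ]
```

```bash
python3 -m jog '{"delta_pos":[[30,2,0],[30,2,0],[30,2,0],[30,1,0],[30,1,0],[30,1,0],[25,1,0],[15,1,0],[0,0,0],[0,0,0]],"rot":[[0,-0.5,0],[0,0,0],[0,0,0],[0,0,0],[0,0,0],[0,0,0],[0,0,0],[0,0,0],[0,0,0],[0,0,0]],"grip":[67,67,67,67,67,67,67,67,67,67]}'
python3 - <<'E'
from bx import *
import pickle
GK=np.c_[Xb,-Yb,-Z]
rel([.6765,.2055,.238],GK)
c=cap('wrist')['frame'];s=cap('side')['frame'][85:165,240:340];t=cap('top')['frame'][110:190,150:250]
im=np.vstack([np.hstack([cv2.resize(s,(400,320),interpolation=2),cv2.resize(t,(400,320),interpolation=2)]),np.hstack([cv2.resize(c,(373,280),interpolation=3),np.zeros((280,427,3),np.uint8)])])
cv2.imwrite('pics/k.png',im[:,:,::-1])
E
```

```text
time_s: 12.95
tcp_pos: [0.6756, 0.2052, 0.3093]
ee_rot: [[0.99, -0.144, -0.002], [-0.144, -0.99, 0.001], [-0.002, -0.0, -1.0]]
wrist_force: [-0.7, -0.2, -0.6]
gripper_width: 0.669
tcp [0.6756 0.2052 0.3093] dmm [  0.9196   0.3328 -71.3059] rotvec [-0.0447 -0.1306  0.0184] F [-0.6556 -0.164  -0.6352] g 0.6687633522804773 t 12.95
```

View pics/k.png

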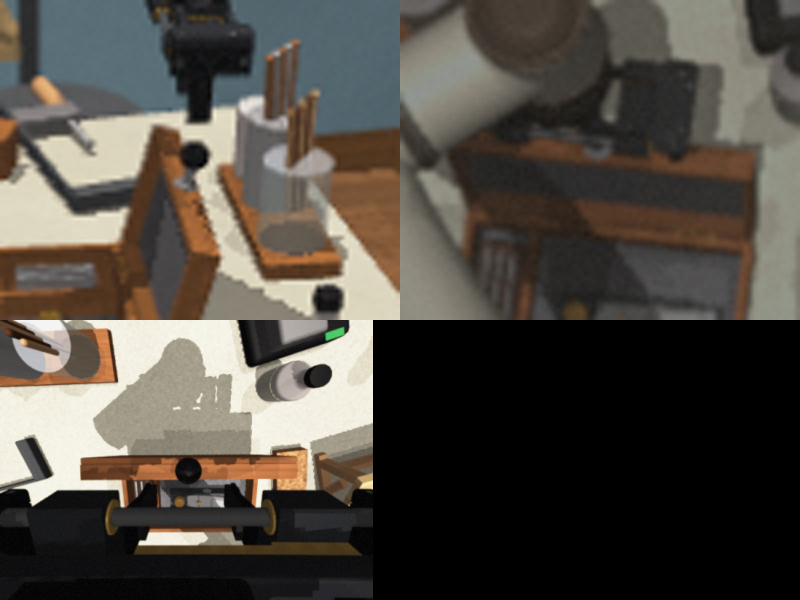

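The views show the knob centred between the fingers in y (wrist (188,470)), and the fingertips above it in the side view ((198,115) over the knob at (194,155)). Descend and pinch.

```bash
python3 -m jog '{"delta_pos":[[1,0,-20],[0,0,-20],[0,0,-20],[0,0,-11],[0,0,0]],"rot":[[0,0,0],[0,0,0],[0,0,0],[0,0,0],[0,0,0]],"grip":[67,67,67,67,67]}'
python3 - <<'E'
from bx import *
s=cap('side');s=s['frame'][85:165,240:340]
c=cap('wrist')['frame']
im=np.hstack([cv2.resize(s,(400,320),interpolation=2),cv2.resize(c[150:350,130:390],(400,308),interpolation=2)[:308].repeat(1,0) if 0 else cv2.resize(c[150:350,130:390],(400,320),interpolation=2)])
cv2.imwrite('pics/k2.png',im[:,:,::-1])
E
```

```text
time_s: 13.52
tcp_pos: [0.6744, 0.2051, 0.2373]
ee_rot: [[0.99, -0.144, -0.005], [-0.144, -0.99, -0.0], [-0.005, 0.001, -1.0]]
wrist_force: [-0.2, 0.3, -0.0]
gripper_width: 0.671
```

View pics/k2.png

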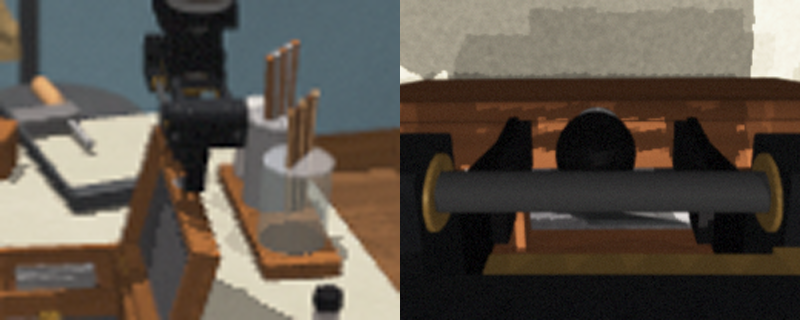

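The knob is centred between the fingers at (597,145), and the fingers straddle it in the side view. Closing.

```bash
python3 -m jog '{"delta_pos":[[0,0,0],[0,0,0],[0,0,0],[0,0,0],[0,0,0],[0,0,0]],"rot":[[0,0,0],[0,0,0],[0,0,0],[0,0,0],[0,0,0],[0,0,0]],"grip":[0,0,0,0,0,0]}'
```

```text
time_s: 14.12
tcp_pos: [0.6769, 0.2074, 0.2403]
ee_rot: [[0.99, -0.144, 0.003], [-0.144, -0.99, 0.006], [0.002, -0.006, -1.0]]
wrist_force: [0.3, 5.4, 0.4]
gripper_width: 0.327
```

Opening 28.4 mm and the tool squeezed upward: slightly above the ball's equator. Regrip 5 mm lower.

```bash
python3 -m jog '{"delta_pos":[[0,0,0],[0,0,0],[0,0,0],[0,1,-5],[0,0,0],[0,0,0],[0,0,0],[0,0,0],[0,0,0],[0,0,0]],"rot":[[0,0,0],[0,0,0],[0,0,0],[0,0,0],[0,0,0],[0,0,0],[0,0,0],[0,0,0],[0,0,0],[0,0,0]],"grip":[60,60,60,60,60,0,0,0,0,0]}'
python3 -m jog '{"delta_pos":[[0,0,0],[0,0,0]],"rot":[[0,0,0],[0,0,0]],"grip":[0,0]}'
```

```text
time_s: 14.95
tcp_pos: [0.6767, 0.2075, 0.2349]
ee_rot: [[0.99, -0.144, 0.001], [-0.144, -0.99, 0.004], [0.001, -0.004, -1.0]]
wrist_force: [1.0, 2.0, -0.0]
gripper_width: 0.316
time_s: 15.12
tcp_pos: [0.6767, 0.2075, 0.2349]
ee_rot: [[0.99, -0.144, 0.001], [-0.144, -0.99, 0.003], [0.001, -0.004, -1.0]]
wrist_force: [1.9, 5.2, -0.5]
gripper_width: 0.315
```

Run:
```python
from bx import *
H=OB+.073*Xb+.06*Z
K=lambda th:(H+(-.18*np.cos(th)+.0145*np.sin(th))*Xb+(.18*np.sin(th)+.0145*np.cos(th))*Z)*1e3
th=np.linspace(1.77,0,31);p=np.array([K(t) for t in th])
print(p[0]);print(np.diff(p,axis=0).round(1).tolist())
```

```text
[674.9745 204.2354 233.571 ]
[[-10.2, 1.5, 2.6], [-10.3, 1.5, 2.0], [-10.4, 1.5, 1.4], [-10.5, 1.5, 0.8], [-10.5, 1.5, 0.2], [-10.5, 1.5, -0.5], [-10.5, 1.5, -1.1], [-10.4, 1.5, -1.7], [-10.3, 1.5, -2.3], [-10.1, 1.5, -3.0], [-9.9, 1.4, -3.6], [-9.7, 1.4, -4.1], [-9.5, 1.4, -4.7], [-9.2, 1.3, -5.3], [-8.8, 1.3, -5.8], [-8.5, 1.2, -6.3], [-8.1, 1.2, -6.8], [-7.7, 1.1, -7.3], [-7.3, 1.1, -7.7], [-6.8, 1.0, -8.1], [-6.3, 0.9, -8.5], [-5.8, 0.8, -8.9], [-5.3, 0.8, -9.2], [-4.7, 0.7, -9.5], [-4.2, 0.6, -9.8], [-3.6, 0.5, -10.0], [-3.0, 0.4, -10.2], [-2.4, 0.3, -10.4], [-1.8, 0.3, -10.5], [-1.2, 0.2, -10.6]]
```

```bash
python3 -m jog '{"delta_pos":[[-10.2,1.5,2.6],[-10.3,1.5,2],[-10.4,1.5,1.4],[-10.5,1.5,0.8],[-10.5,1.5,0.2],[0,0,0]],"rot":[[0,0,0],[0,0,0],[0,0,0],[0,0,0],[0,0,0],[0,0,0]],"grip":[0,0,0,0,0,0]}'
python3 - <<'E'
from bx import *
s=cap('side');w=cap('wrist')
im=np.hstack([cv2.resize(s['frame'][85:165,220:320],(400,320),interpolation=2),cv2.resize(w['frame'],(400,320),interpolation=3)])
cv2.imwrite('pics/k3.png',im[:,:,::-1])
E
```

```text
time_s: 15.62
tcp_pos: [0.6232, 0.2149, 0.2431]
ee_rot: [[0.99, -0.143, 0.002], [-0.143, -0.99, 0.004], [0.001, -0.004, -1.0]]
wrist_force: [1.5, 4.9, 0.2]
gripper_width: 0.322
```

View pics/k3.png

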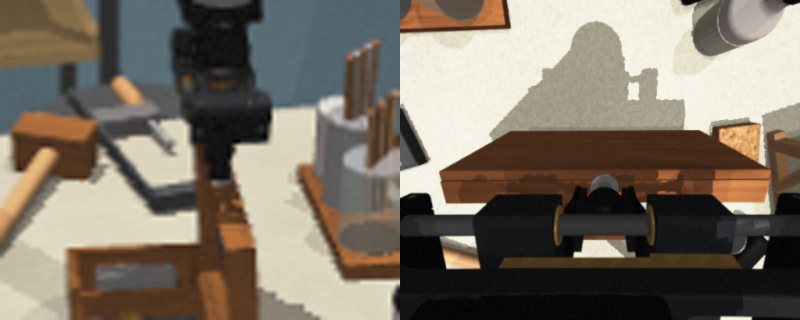

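The lid followed the pinch: it is upright, with the knob still between the fingers at wrist (603,190). Continuing the arc.

```bash
python3 -m jog '{"delta_pos":[[-10.5,1.6,-0.5],[-10.5,1.6,-1.1],[-10.4,1.6,-1.7],[-10.3,1.6,-2.3],[-10.1,1.6,-3],[-9.9,1.4,-3.6],[-9.7,1.4,-4.1],[-9.5,1.4,-4.7],[0,0,0]],"rot":[[0,0,0],[0,0,0],[0,0,0],[0,0,0],[0,0,0],[0,0,0],[0,0,0],[0,0,0],[0,0,0]],"grip":[0,0,0,0,0,0,0,0,0]}'
python3 - <<'E'
from bx import *
s=r.sense();H=OB+.073*Xb+.06*Z;q=s['tcp_pos']-[0,0,.006]-H;print(q@Xb,q@Yb,q[2],np.hypot(q@Xb,q[2]),'th',np.pi-.0804-np.arctan2(q[2],q@Xb))
E
```

```text
time_s: 16.47
tcp_pos: [0.5424, 0.2261, 0.2227]
ee_rot: [[0.99, -0.144, 0.0], [-0.144, -0.99, 0.002], [-0.0, -0.002, -1.0]]
wrist_force: [-4.2, 3.1, 7.6]
gripper_width: 0.321
-0.08455842208709306 0.00256284288552768 0.15669481332800284 0.17805446152724352 th 0.9955436431322688
```

```bash
python3 -m jog '{"delta_pos":[[-9.2,1.3,-5.3],[-8.8,1.3,-5.8],[-8.5,1.2,-6.3],[-8.1,1.2,-6.8],[-7.7,1.1,-7.3],[-7.3,1.1,-7.7],[-6.8,1,-8.1],[-6.3,0.9,-8.5],[-5.8,0.8,-8.9],[0,0,0]],"rot":[[0,0,0],[0,0,0],[0,0,0],[0,0,0],[0,0,0],[0,0,0],[0,0,0],[0,0,0],[0,0,0],[0,0,0]],"grip":[0,0,0,0,0,0,0,0,0,0]}'
python3 - <<'E'
from bx import *
s=r.sense();H=OB+.073*Xb+.06*Z;q=s['tcp_pos']-[0,0,.006]-H;print(q@Xb,q@Yb,q[2],np.hypot(q@Xb,q[2]),'th',np.pi-.0804-np.arctan2(q[2],q@Xb))
E
```

```text
time_s: 17.3
tcp_pos: [0.473, 0.2357, 0.1548]
ee_rot: [[0.989, -0.145, -0.004], [-0.145, -0.989, 0.001], [-0.004, 0.0, -1.0]]
wrist_force: [-5.3, 5.3, 3.7]
gripper_width: 0.312
-0.15460978326598443 0.00206105191121303 0.08884718704610195 0.17831995885923624 th 0.4411744882155695
```

```bash
python3 -m jog '{"delta_pos":[[-5.3,0.8,-9.2],[-4.7,0.7,-9.5],[-4.2,0.6,-9.8],[-3.6,0.5,-10],[-3,0.4,-10.2],[-2.4,0.3,-10.4],[-1,0.2,-5],[0,0,0],[0,0,0]],"rot":[[0,0,0],[0,0,0],[0,0,0],[0,0,0],[0,0,0],[0,0,0],[0,0,0],[0,0,0],[0,0,0]],"grip":[0,0,0,0,0,0,0,0,0]}'
python3 - <<'E'
from bx import *
s=r.sense();H=OB+.073*Xb+.06*Z;q=s['tcp_pos']-[0,0,.006]-H;print(q@Xb,q@Yb,q[2],np.hypot(q@Xb,q[2]),'th',np.pi-.0804-np.arctan2(q[2],q@Xb))
E
```

```text
time_s: 18.05
tcp_pos: [0.4505, 0.2389, 0.0918]
ee_rot: [[0.989, -0.145, -0.002], [-0.145, -0.989, -0.0], [-0.002, 0.0, -1.0]]
wrist_force: [-3.3, 2.6, -0.3]
gripper_width: 0.316
-0.17730837231279764 0.0019312940761891002 0.02576159277600755 0.1791700827553822 th 0.06388297550579747
```

```bash
python3 -m jog '{"delta_pos":[[-0.5,0,-4],[-0.5,0,-4],[0,0,-3],[0,0,-2],[0,0,-1],[0,0,0],[0,0,0]],"rot":[[0,0,0],[0,0,0],[0,0,0],[0,0,0],[0,0,0],[0,0,0],[0,0,0]],"grip":[0,0,0,0,0,0,0]}'
```

```text
time_s: 18.63
tcp_pos: [0.4489, 0.239, 0.0779]
ee_rot: [[0.989, -0.145, -0.002], [-0.145, -0.989, 0.001], [-0.002, -0.001, -1.0]]
wrist_force: [-6.0, 4.7, 0.3]
gripper_width: 0.316
```

```bash
python3 -m jog '{"delta_pos":[[0,0,-1],[0,0,-1],[0,0,-1],[0,0,0],[0,0,0]],"rot":[[0,0,0],[0,0,0],[0,0,0],[0,0,0],[0,0,0]],"grip":[0,0,0,0,0]}'; python3 -m jog '{"delta_pos":[[0,0,-1],[0,0,-1],[0,0,0],[0,0,0]],"rot":[[0,0,0],[0,0,0],[0,0,0],[0,0,0]],"grip":[0,0,0,0]}'
```

```text
time_s: 19.05
tcp_pos: [0.4487, 0.239, 0.0749]
ee_rot: [[0.989, -0.145, -0.002], [-0.145, -0.989, 0.001], [-0.003, -0.0, -1.0]]
wrist_force: [-6.8, 4.4, -0.6]
gripper_width: 0.318
time_s: 19.38
tcp_pos: [0.4488, 0.2391, 0.0736]
ee_rot: [[0.989, -0.145, -0.002], [-0.145, -0.989, 0.001], [-0.002, -0.0, -1.0]]
wrist_force: [-8.3, 4.6, 4.2]
gripper_width: 0.314
```

```bash
python3 -m jog '{"delta_pos":[[-1,0,-1],[0,0,-1],[0,0,-1],[0,0,0],[0,0,0]],"rot":[[0,0,0],[0,0,0],[0,0,0],[0,0,0],[0,0,0]],"grip":[0,0,0,0,0]}'
python3 - <<'E'
from bx import *
import pickle
s=cap('side');pickle.dump(s,open('s4.pkl','wb'))
cv2.imwrite('pics/s4.png',cv2.resize(s['frame'][120:240,200:360],(800,600),interpolation=2)[:,:,::-1])
E
```

```text
time_s: 19.8
tcp_pos: [0.449, 0.2391, 0.0729]
ee_rot: [[0.99, -0.144, 0.001], [-0.144, -0.99, 0.001], [0.0, -0.001, -1.0]]
wrist_force: [-8.2, 1.0, 17.9]
gripper_width: 0.313
```

View pics/s4.png

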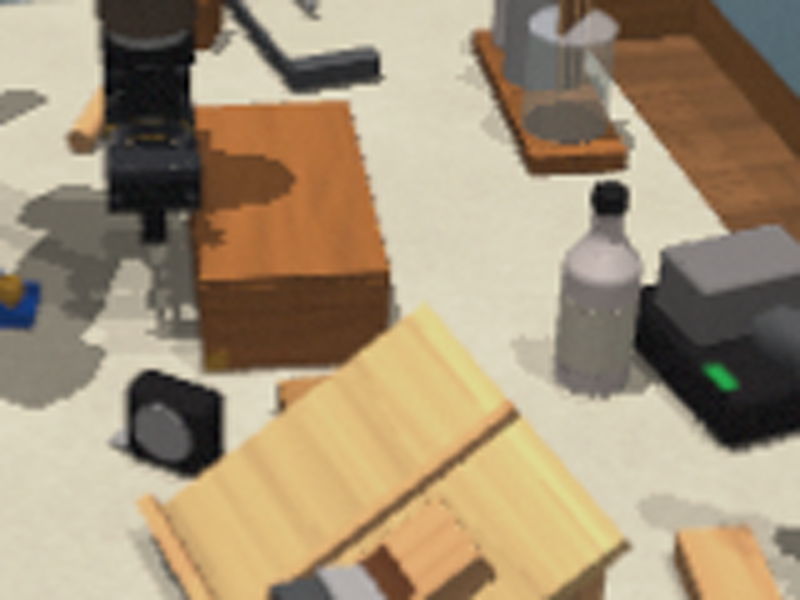

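The lid is down on the rim: no gap along the side between (200,280) and (385,275), and 18 N of firm contact. Ease off, release and retreat.

```bash
python3 -m jog '{"delta_pos":[[0,0,1],[0,0,1],[0,0,0],[0,0,0],[0,0,0],[0,0,0],[0,0,0]],"rot":[[0,0,0],[0,0,0],[0,0,0],[0,0,0],[0,0,0],[0,0,0],[0,0,0]],"grip":[0,0,60,60,60,60,60]}'
python3 -m jog '{"delta_pos":[[0,0,8],[0,0,15],[0,0,20],[0,0,25],[0,0,30],[-5,0,30],[-10,0,20],[0,0,0],[0,0,0]],"rot":[[0,0,0],[0,0,0],[0,0,0],[0,0,0],[0,0,0],[0,0,0],[0,0,0],[0,0,0],[0,0,0]],"grip":[60,60,60,60,60,60,60,60,60]}'
python3 - <<'E'
from bx import *
c=cap('wrist');s=cap('side')
k=OB-.107*Xb+.0745*Z;print('closed knob proj',proj(c,k),proj(s,k))
im=np.hstack([cv2.resize(s['frame'][110:240,170:330],(400,325),interpolation=2),cv2.resize(c['frame'],(400,325),interpolation=3)])
cv2.imwrite('pics/f.png',im[:,:,::-1])
# knob blob
a=s['frame'][120:200,190:260].max(2);n,l,st,ce=cv2.connectedComponentsWithStats((a<50).astype(np.uint8))
print([(st[i,4],(ce[i]+[190,120]).round(1).tolist()) for i in range(1,n) if st[i,4]>8])
E
```

```text
time_s: 20.43
tcp_pos: [0.4489, 0.2391, 0.0717]
ee_rot: [[0.989, -0.145, -0.001], [-0.145, -0.989, 0.001], [-0.001, -0.001, -1.0]]
wrist_force: [-0.1, 0.6, 0.4]
gripper_width: 0.567
time_s: 21.18
tcp_pos: [0.4339, 0.2397, 0.2217]
ee_rot: [[0.99, -0.144, 0.002], [-0.144, -0.99, 0.004], [0.002, -0.005, -1.0]]
wrist_force: [0.4, 0.1, -0.8]
gripper_width: 0.599
closed knob proj (np.float64(262.3588987444438), np.float64(176.6697892304965)) (np.float64(230.28790013470837), np.float64(160.3289428943519))
[(np.int32(203), [225.6, 125.6]), (np.int32(22), [252.9, 128.9]), (np.int32(29), [229.6, 160.3]), (np.int32(65), [233.2, 197.4])]
```

View pics/f.png

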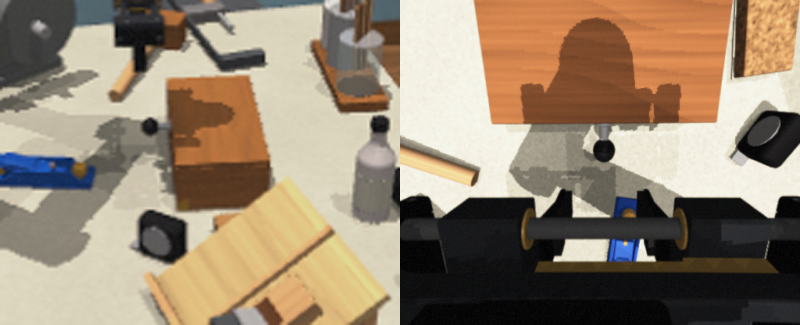

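The lid is closed: the knob in the side view is at (229.6,160.3), against (230.3,160.3) predicted for fully shut. The gripper is clear and the other things are undisturbed.

```bash
python3 -c "
from station import finish_job
print(finish_job())"
```

```text
the job is handed in; nothing more can be done
None
```

The metal block plane is in the long compartment of its box, sole down, and the lid is closed. I handed the job in at about 21 s of the 64 s allowed; no verdict is reported.

- **Plane:** I took it from the left bay of the rack, set it level on the bed with about 12 N of contact while still gripped, then let go. Afterwards the wrist view showed it lying square at about x −14 mm and roughly y −35 mm in the box frame, inside the limits.
- **Lid:** I pinched the knob and swung it down at no more than about 0.8 rad/s until it seated firmly at about 18 N, then eased off, let go and moved clear. In the side view the knob was within 1 pixel of its predicted fully closed position.
- **Other things:** The tool force read zero within noise. The last pictures showed no movement of the things in view (kanna, tape, mallet, glue and others); the square and the offcut were not in that last crop.
- **Checks that disagreed:**
    - The opening on the knob read about 27–28 mm instead of 30 mm, probably pad give or a slightly off-centre pinch. I regripped once and it held.
    - The tool stood about 7 mm lower at closing than I calculated; I put about 5 mm of that down to the lower regrip.

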